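# Fish the calibration plug out from under the wire rack

## Robot

A 6-joint arm with a two-finger parallel gripper is mounted at the origin on the work surface; the furniture and walls round the work are solid. World frame = base frame: x ahead of the robot, y to its left, z up, the work surface at z = 0. Lengths are in m, angles in rad, forces in N, time in s.
With the tool pointing down it reaches from about 0.375 to 0.975 m from the base axis. Payload 3.8 kg.
Tool frame: the origin (TCP) lies midway between the tips of the shut fingers; the grasp point (between the pads) lies 19 mm behind it; z points along the fingers, y is the direction in which the jaws open and shut (so a half turn about z gives the same grasp; the last joint's range is limited). The gripper opens to 85 mm and grips with 20 to 120 N. Pads are 22 mm wide; open, the fingers measure 114 mm over their backs; the gripper's body (76 mm by 85 mm) begins 54 mm behind the grasp point. The pads swing forward as they close: fully open they stand 13 mm farther back than shut.
Start: joints at [1.081, 0.264, 1.604, -0, 1.274, -0.037], TCP at [0.295, 0.607, 0.231] pointing down, gripper open.
Joint ranges: [-2.63, 2.63], [-0.94, 2.18], [0.31, 2.57], [-1.31, 4.45], [0, 2.66], [-2.55, 2.55]. Speed limits (rad/s): [2.57, 2.57, 3.14, 3.14, 3.14, 3.14].

## Interface

Orientations are given as a rotation vector (axis times angle).
In Python, from workcell import bot gives the robot as it stands.
- The arm moves only by the tool drive_tool, never from a script. Its argument "steps" is a list of rows, each a list of 2 entries, a list of its own where there are three numbers: the shift along the tool's x, y, z in mm, then the turn about the tool's z in degrees. In form: [[[dx, dy, dz], twist], ...]. A call has 1 to 8 rows; each row shifts and turns the commanded pose from where the row before left it, along the tool's axes as they then stand; what a row does not reach is not made up. A row lasts 1/12 s, in which the tool goes at most 41.7 mm and 7.16 degrees, less where a joint would pass 70% of its speed; a pose out of reach is approached as far as the arm can. A call is refused whole if a number of a shift passes 41.7 or a number of a turn 7.16, either way. A call with a gripper value outside its range is refused whole. "jaw" is the opening, from 0 (shut) to 1 (fully open), set as the call begins (left out, the last holds). The fingers move at their own pace and stop on an object; "force" is the grip in N (left out, the last holds). Time passes only in rows, so rows that do not move let the fingers close. It gives the time, the measured TCP pose, the force and the opening at its end, in the units of the state.
- bot.read_state(): the state, without advancing time (a new reading comes with each control period).
- bot.read_camera(name): name is "scene" or "top" or "wrist"; returns the picture (384x512x3 uint8, red, green, blue); there is no depth.
- bot.camera_info(name): a dict with "fx", "fy", "cx", "cy" (pixels), "position" and "attitude" of the camera in the world. Camera axes: x right, y down, z forward; pixel columns grow to the right and rows downward; lengths in m; the calibration is good to about 2 mm. A picture is of the moment at which its call begins: read the wrist's pose just before it. camera_info takes no time and is no camera call; for the wrist camera it gives the pose at the moment of the call.
- bot.finish_job(): hands the job in, once; it reports no verdict.
The state is a dict: "time": time; "q": joint angles; "joint_vel": joint speeds; "joint_torque": joint torques, N m; "tool_pos": TCP position; "tcp_rot": TCP orientation; "wrist_force": force on the tool from outside, world axes, zero at the start; "torque": the same for the moment, N m; "width": opening from 0.0 (shut) to 1.0 (fully open).
Only numpy, scipy, OpenCV 4.12 (cv2) and the standard library are available. Lean on these libraries where they do the work, as an engineer would, in place of code of your own. Each camera call takes 0.05 s, during which the arm holds its last target.

## Task

The brass calibration plug has ended up under the low wire rack: take the hooked reach tool by its handle, slide its blade under the rack from the front, sweep the hook in behind the plug and drag it out onto the bench until it is well clear of the rack's front edge. Leave the tool standing upright on the bench just in front of the rack, no longer under it. Do not touch the plug with the gripper, and leave the grey connector under the rack where it is.

Things in the scene. Friction and masses are not known exactly. Their poses are not given: they have to be found in the camera images.
- rack: Low steel wire rack fixed to the bench, 160 deep (x) by 320 wide (y), deck top 62 high, 52 free below. Origin on the bench under its middle; +x away from the robot, +y left; front edge at x = -80 mm. Open on all sides but for 14 mm legs at the corners (x +-76, y +-154); one sees through the wires. A tin and a block (24 and 28 mm tall) stand on the deck's rear half.
- reach_tool: Loose hooked tool of sheet steel, 0.3 kg, standing on the bench. Origin on its underside below the handle: an upright black bar 30 (x) by 16 (y), from 5 to 105 mm high; grip it across the 16 mm, 75 to 95 mm up. Foot plate 60 x 60 x 5 under it (x -35 to 25, y +-30). Flat blade, 18 wide, 5 thick, along +x from the foot to x = 137, where the hook turns off towards +y (see point hook).
- hook (a point): Point on the reach tool: at the foot of the hook's inner face, at x = 132, y = 26, z = 5 mm in the tool's frame; axes as the tool's. The hook is an upright flange at the blade's tip, 22 tall, 5 thick (x 132 to 137), from y = -9 to +43 mm; its inner face looks back to the handle.
- test_plug: Brass calibration plug, 0.05 kg, standing on the bench under the rack: a round base 22 in diameter and 20 tall with a thinner stem on it, 32 tall in all. Origin at the centre of its underside. It stands 3 to 8 cm behind the rack's front edge, in the left or the right half of the rack.
- connector: Grey sealed connector: an upright cylinder 26 in diameter and 32 tall with small ribs, also standing under the rack, in the other half, at least 10 cm to one side of the plug. Origin at the centre of its underside. To be left alone.

How it is judged:
By the outcome, as a careful person would: the job done as asked, in the order asked, and still so for the second after the job is handed in, with the robot touching nothing.
It also fails if it takes over 40 s, if anything falls off the work surface, if the arm or the gripper's body presses on something with over 40 N, if the wrist force passes 120 N, or if a joint passes its speed limit or range.

## Working session

There is one attempt and no reset: what is moved stays moved. The work goes in short steps, Python scripts to look and compute and a tool call to move; the robot and the scene stay as the last step left them, time stands still between calls to the robot, and variables do not carry over. Pictures are saved under pics/ and viewed, and the job is handed in when it is done.

Besides the shell and the picture viewer there is one more tool, called after "Call:" by a JSON object that holds its "api" and its "payload". drive_tool: Moves the arm, as the interface text tells. Its arguments: {"type":"object","properties":{"steps":{"type":"array","items":{"type":"array"}},"jaw":{"type":"number"},"force":{"type":"number"}},"required":["steps"]}

```bash
ls; mkdir -p pics
python3 - <<'E'
from workcell import bot
import cv2
for n in ["scene","top","wrist"]:
    i=bot.camera_info(n); print(n,i)
    im=bot.read_camera(n); cv2.imwrite(f"pics/{n}0.png",cv2.cvtColor(im,cv2.COLOR_RGB2BGR))
s=bot.read_state(); print(s)
E
```

```text
pics
scene {'fx': 374.2410705980763, 'fy': 374.2410705980763, 'cx': 259.2610061836681, 'cy': 190.7245873538129, 'position': array([0.36959351, 0.65753686, 0.66948126]), 'attitude': array([-0.54981864,  2.75277534, -1.09803421])}
top {'fx': 366.5513470758882, 'fy': 366.5513470758882, 'cx': 259.0280886620973, 'cy': 191.31240530586962, 'position': array([0.54270067, 0.08814459, 0.90719484]), 'attitude': array([-2.18357187,  2.15614275, -0.04386845])}
wrist {'fx': 272.80718614813503, 'fy': 272.80718614813503, 'cx': 254.9183102122762, 'cy': 187.24235784944258, 'position': array([0.23668032, 0.63629453, 0.37197957]), 'attitude': array([2.46855715, 1.54400447, 0.20133577])}
{'time': 0.15, 'q': array([ 1.08108243e+00,  2.64581765e-01,  1.60508843e+00, -4.77066682e-06,
        1.27370584e+00, -3.68980609e-02]), 'joint_vel': array([ 0.00032458, -0.00169444, -0.007047  ,  0.00057429, -0.0003766 ,
       -0.00011569]), 'joint_torque': array([ 7.82491043e-05, -5.15907848e+01, -3.67960846e+01, -1.49687517e-04,
        8.11847480e-03, -6.88407283e-06]), 'tool_pos': array([0.29503998, 0.60645772, 0.23023172]), 'tcp_rot': array([-7.05114616e-01, -3.06096748e+00,  2.70624707e-03]), 'wrist_force': array([-0.2209229 ,  0.07651118,  0.92625808]), 'torque': array([-0.01163207,  0.02680038, -0.0356429 ]), 'width': 1.0022065791116688}
```

View pics/scene0.png

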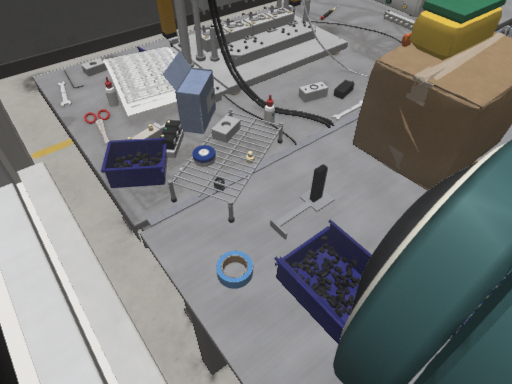

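View pics/top0.png

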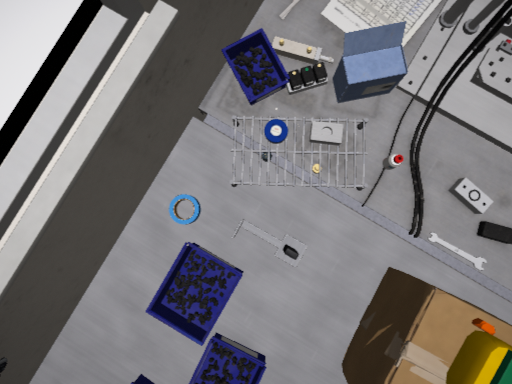

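View pics/wrist0.png

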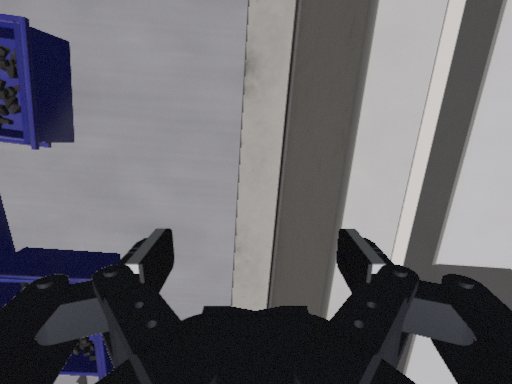

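```bash
cat > h.py <<'E'
import numpy as np, cv2
from scipy.spatial.transform import Rotation as R
from workcell import bot
def pix(cam,uv,z,info=None):
    i=info or bot.camera_info(cam); M=R.from_rotvec(i['attitude']).as_matrix()
    d=M@np.array([(uv[0]-i['cx'])/i['fx'],(uv[1]-i['cy'])/i['fy'],1.]); p=i['position']
    return p+d*(z-p[2])/d[2]
def proj(cam,P,info=None):
    i=info or bot.camera_info(cam); M=R.from_rotvec(i['attitude']).as_matrix()
    c=(np.atleast_2d(P)-i['position'])@M
    return np.c_[i['fx']*c[:,0]/c[:,2]+i['cx'],i['fy']*c[:,1]/c[:,2]+i['cy']]
def crop(im,x0,y0,x1,y1,k,name):
    c=cv2.resize(im[y0:y1,x0:x1],None,fx=k,fy=k,interpolation=cv2.INTER_CUBIC)
    for t in range((x0+9)//10*10,x1,10): cv2.putText(c,str(t),(int((t-x0+.5)*k),8),0,.3,(255,255,0),1); cv2.line(c,(int((t-x0+.5)*k),9),(int((t-x0+.5)*k),14),(255,255,0),1)
    for t in range((y0+9)//10*10,y1,10): cv2.putText(c,str(t),(0,int((t-y0+.5)*k)),0,.3,(255,255,0),1)
    cv2.imwrite(name,c)
E
python3 - <<'E'
from h import *
im=cv2.imread('pics/top0.png')
crop(im,225,105,375,195,5,'pics/t_rack.png')
crop(im,220,205,320,275,8,'pics/t_tool.png')
im=cv2.imread('pics/scene0.png')
crop(im,160,110,290,230,5,'pics/s_rack.png')
crop(im,260,155,340,245,6,'pics/s_tool.png')
E
```

```text
(no output)
```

View pics/t_rack.png

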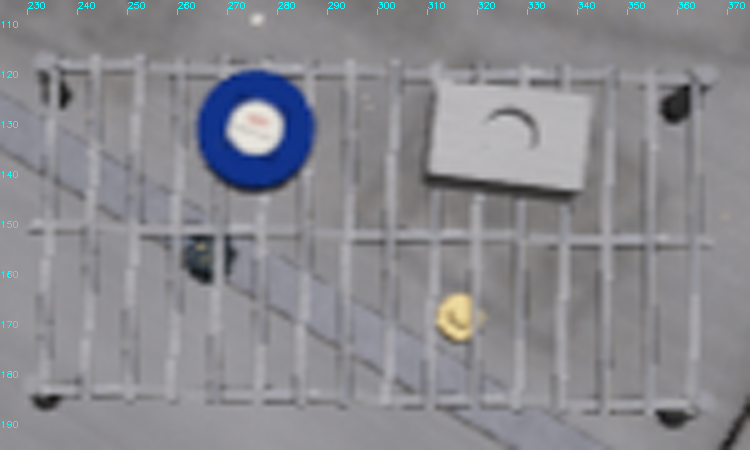

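View pics/t_tool.png

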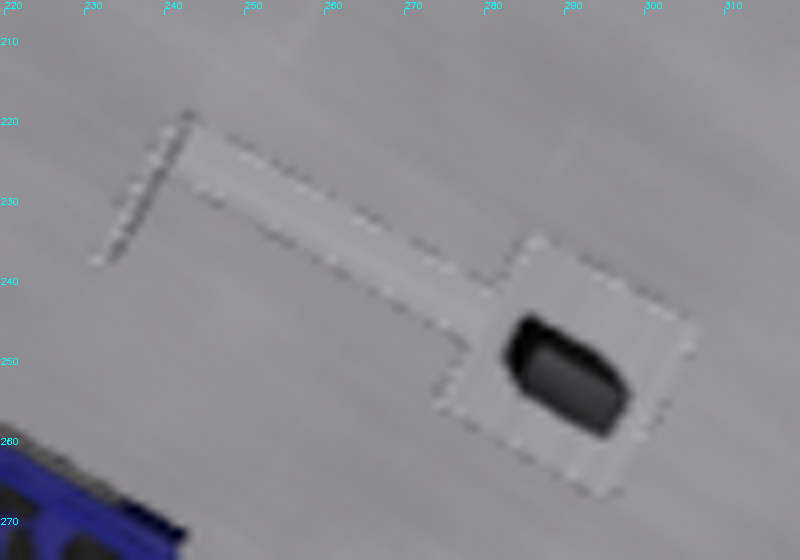

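View pics/s_rack.png

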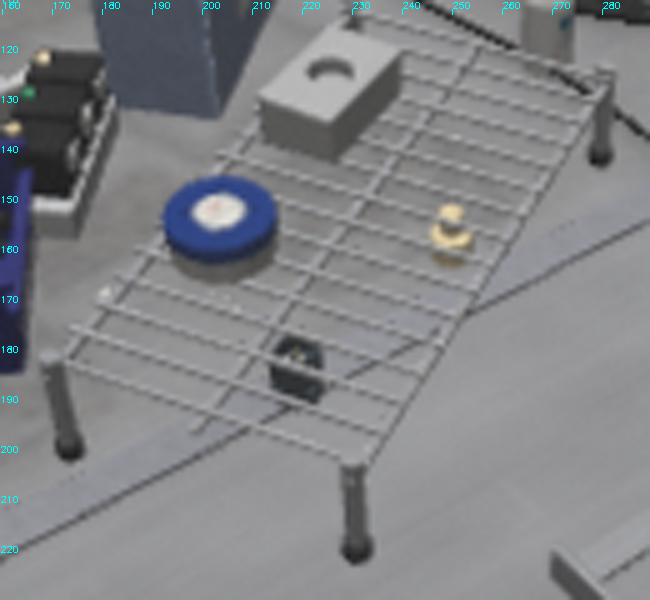

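View pics/s_tool.png

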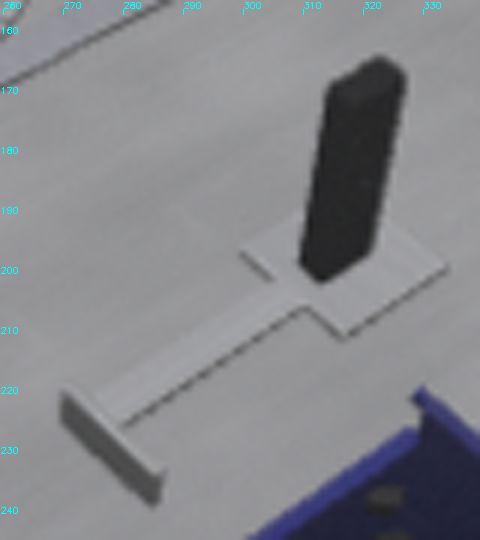

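Run:
```python
from h import *
def C(c,x0,y0,k): return ((c[0]+.5)/k-.5+x0,(c[1]+.5)/k-.5+y0)
np.set_printoptions(precision=4,suppress=True)
T=lambda c:C(c,225,105,5); S=lambda c:C(c,160,110,5)
for n,c in dict(FL=(32,388),FR=(712,407),RR=(712,74),RL=(38,62)).items(): print('rack top',n,pix('top',T(c),.060))
for n,c in dict(FR=(46,408),FRb=(672,422)).items(): print('foot',n,pix('top',T(c),.0))
for n,c in dict(FL=(357,555),RL=(68,452),FR=(600,160)).items(): print('scene foot',n,pix('scene',S(c),.0))
for n,c in dict(FL=(355,465),RL=(52,358),FR=(602,76),RR=(345,14)).items(): print('scene top',n,pix('scene',S(c),.062))
print('plug top cam z20,z32',pix('top',T((457,315)),.02),pix('top',T((457,316)),.032))
print('plug scene: stem top, base low, base top', pix('scene',S((452,210)),.032),pix('scene',S((450,260)),0),pix('scene',S((451,232)),.02))
print('conn top',pix('top',T((205,252)),.032)); print('conn scene',pix('scene',S((299,345)),.032),pix('scene',S((300,400)),0))
U=lambda c:C(c,220,205,8)
f=np.array([pix('top',U(c),.005) for c in [(540,238),(695,335),(605,493),(440,402)]]); print(f,f.mean(0))
h=np.array([pix('top',U(c),.027) for c in [(190,112),(100,262)]]); print('hook',h)
h=np.array([pix('top',U(c),.105) for c in [(533,345),(628,392),(603,437),(518,388)]]); print('handle',h,h.mean(0))
```

```text
rack top FL [0.6238 0.1805 0.06  ]
rack top FR [ 0.6184 -0.1333  0.06  ]
rack top RR [ 0.7741 -0.1344  0.06  ]
rack top RL [0.7782 0.1806 0.06  ]
foot FR [0.6196 0.1799 0.    ]
foot FRb [ 0.6161 -0.1294  0.    ]
scene foot FL [0.622  0.1812 0.    ]
scene foot RL [0.7759 0.1781 0.    ]
scene foot FR [ 0.6172 -0.1289  0.    ]
scene top FL [0.6206 0.1806 0.062 ]
scene top RL [0.7749 0.1757 0.062 ]
scene top FR [ 0.6176 -0.1229  0.062 ]
scene top RR [ 0.768  -0.1193  0.062 ]
plug top cam z20,z32 [ 0.6654 -0.0214  0.02  ] [ 0.6633 -0.0199  0.032 ]
plug scene: stem top, base low, base top [ 0.6621 -0.0225  0.032 ] [ 0.6618 -0.0191  0.    ] [ 0.6611 -0.019   0.02  ]
conn top [0.6932 0.1012 0.032 ]
conn scene [0.6907 0.0978 0.032 ] [0.6893 0.1039 0.    ]
[[ 0.5027  0.0467  0.005 ]
 [ 0.4741 -0.0006  0.005 ]
 [ 0.4261  0.0264  0.005 ]
 [ 0.4526  0.0767  0.005 ]] [0.4639 0.0373 0.005 ]
hook [[0.5396 0.1528 0.027 ]
 [0.4945 0.179  0.027 ]]
handle [[0.4783 0.053  0.105 ]
 [0.4661 0.0272 0.105 ]
 [0.454  0.0339 0.105 ]
 [0.4667 0.0569 0.105 ]] [0.4663 0.0428 0.105 ]
```

```bash
cat >> h.py <<'E'
def plan(target,yh=None):
    """delta in tool frame mm to world target; yh: desired tool-y heading deg -> twist"""
    s=bot.read_state(); M=R.from_rotvec(s['tcp_rot']).as_matrix()
    d=M.T@(np.array(target)-s['tool_pos'])*1000
    cur=np.degrees(np.arctan2(M[1,1],M[0,1]))
    print('t',round(s['time'],2),'pos',s['tool_pos'].round(4),'z',M[:,2].round(4),'yhead',cur.round(2),'F',s['wrist_force'].round(2),'q',s['q'].round(3),'w',round(s['width'],3))
    print('delta tool',d.round(1),'len',np.linalg.norm(d).round(1),'twist',None if yh is None else round(-((yh-cur+180)%360-180),2))
E
python3 -c "
from h import *
plan([.4664,.0424,.23],-30)"
```

```text
t 0.15 pos [0.295  0.6065 0.2302] z [-8.0e-04 -1.6e-03 -1.0e+00] yhead 64.06 F [-0.22  0.08  0.93] q [ 1.081  0.265  1.605 -0.     1.274 -0.037] w 1.002
delta tool [-400.9 -432.2    1. ] len 589.5 twist 94.06
```

Call:
{"api": "drive_tool", "payload": {"steps": [[[-26.7,-28.8,0],0],[[-26.7,-28.8,0],0],[[-26.7,-28.8,0],0],[[-26.7,-28.8,0],0],[[-26.7,-28.8,0],0],[[-26.7,-28.8,0],0],[[-26.7,-28.8,0],0],[[-26.7,-28.8,0],0]], "jaw": 1}}

```text
time: 0.82
tool_pos: [0.3865, 0.3044, 0.231]
tcp_rot: [-0.704, -3.062, 0.0]
wrist_force: [0.5, -0.4, -0.0]
width: 0.998
```

Call:
{"api": "drive_tool", "payload": {"steps": [[[-26.7,-28.8,0],0],[[-26.7,-28.8,0],0],[[-26.7,-28.8,0],0],[[-26.7,-28.8,0],0],[[-26.7,-28.8,0],0],[[-26.7,-28.8,0],0],[[-26.7,-28.8,0],0],[[0,0,0],7]]}}

```text
time: 1.48
tool_pos: [0.4678, 0.0372, 0.2314]
tcp_rot: [0.896, 3.009, -0.005]
wrist_force: [-0.1, 0.3, -0.1]
width: 0.999
```

Call:
{"api": "drive_tool", "payload": {"steps": [[[0,0,0],7],[[0,0,0],7],[[0,0,0],7],[[0,0,0],7],[[0,0,0],7],[[0,0,0],7],[[0,0,0],7],[[0,0,0],7]]}}

```text
time: 2.15
tool_pos: [0.4661, 0.0433, 0.231]
tcp_rot: [-2.207, -2.235, 0.001]
wrist_force: [-0.1, 0.6, -0.0]
width: 1.002
```

Call:
{"api": "drive_tool", "payload": {"steps": [[[0,0,0],7],[[0,0,0],7],[[0,0,0],7],[[0,0,0],7],[[0,0,0],3],[[0,0,0],0]]}}

```text
time: 2.65
tool_pos: [0.4661, 0.0433, 0.231]
tcp_rot: [-2.721, -1.57, 0.001]
wrist_force: [-0.7, -0.5, -0.2]
width: 1.0
```

Run:
```python
from h import *
plan([.4664,.0424,.23],-30)
i=bot.camera_info('wrist'); im=cv2.cvtColor(bot.read_camera('wrist'),cv2.COLOR_RGB2BGR)
import pickle; pickle.dump(i,open('w1.pkl','wb')); cv2.imwrite('pics/w1.png',im)
plan([.4664,.0424,.23],-30)
```

```text
t 2.65 pos [0.4661 0.0433 0.231 ] z [-5.e-04  0.e+00 -1.e+00] yhead -30.02 F [-0.72 -0.47 -0.2 ] q [ 0.039 -0.135  2.028  0.     1.249  0.563] w 1.0
delta tool [-0.6  0.7  1. ] len 1.4 twist -0.02
t 2.7 pos [0.4662 0.0433 0.231 ] z [-5.e-04  0.e+00 -1.e+00] yhead -29.87 F [0.27 0.21 0.34] q [ 0.039 -0.135  2.028  0.     1.25   0.561] w 0.998
delta tool [-0.7  0.6  1. ] len 1.4 twist 0.13
```

View pics/w1.png

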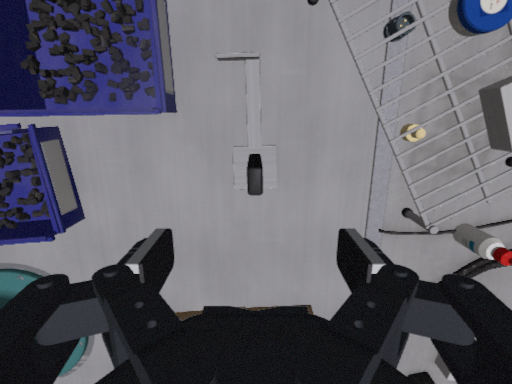

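Run:
```python
from h import *
im=cv2.imread('pics/w1.png')
crop(im,205,40,305,200,5,'pics/w1c.png')
import pickle; i=pickle.load(open('w1.pkl','rb')); print(i['position'])
o=np.array([.4664,.0424]); a=np.radians(60)
ex=np.array([np.cos(a),np.sin(a)]); ey=np.array([-ex[1],ex[0]])
for n,(x,y,z) in dict(fa=(25,30,5),fb=(25,-30,5),fc=(-35,-30,5),fd=(-35,30,5),h1=(15,8,105),h2=(15,-8,105),h3=(-15,-8,105),h4=(-15,8,105),k1=(137,-9,22),k2=(137,43,22)).items():
    P=np.r_[o+ex*x/1000+ey*y/1000,z/1000]; print(n,proj('wrist',P,i).round(1),((proj('wrist',P,i)[0]-[205,40]+.5)*5-.5).round(0))
```

```text
[0.49965126 0.10105968 0.37287532]
fa [[233.3 146.5]] [144. 535.]
fb [[278.  146.5]] [367. 535.]
fc [[277.1 189.6]] [362. 750.]
fd [[234.2 189.6]] [148. 750.]
h1 [[247.8 168.2]] [216. 643.]
h2 [[263.8 168.2]] [296. 643.]
h3 [[263.6 196.9]] [295. 787.]
h4 [[248. 197.]] [217. 787.]
k1 [[263.4  52.5]] [294.  65.]
k2 [[219.1  52.6]] [73. 65.]
```

View pics/w1c.png

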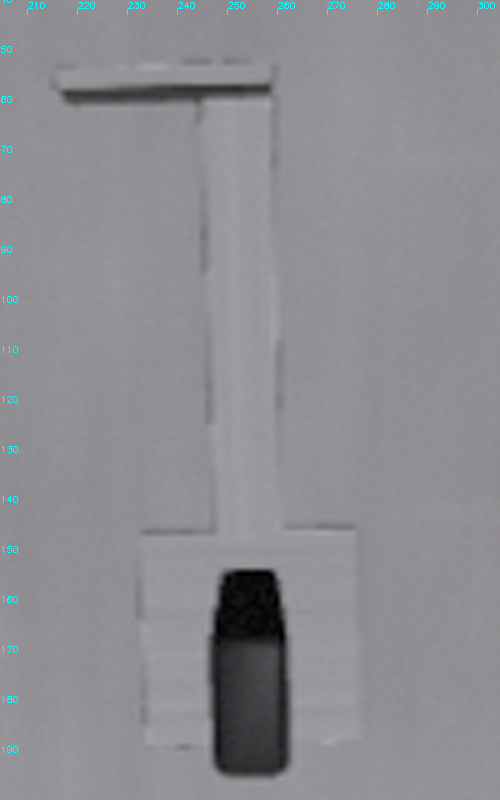

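```bash
python3 -c "
from h import *
plan([.4661,.0443,.066],-28.5)"
```

```text
t 2.7 pos [0.4662 0.0433 0.231 ] z [-5.e-04  0.e+00 -1.e+00] yhead -29.87 F [0.27 0.21 0.34] q [ 0.039 -0.135  2.028  0.     1.25   0.561] w 0.998
delta tool [  0.9  -0.5 165. ] len 165.0 twist -1.37
```

Call:
{"api": "drive_tool", "payload": {"steps": [[[0.9,-0.5,0],-1.4],[[0,0,35],0],[[0,0,35],0],[[0,0,35],0],[[0,0,30],0],[[0,0,20],0],[[0,0,10],0],[[0,0,0],0]]}}

```text
time: 3.37
tool_pos: [0.4641, 0.0443, 0.0637]
tcp_rot: [-2.697, -1.606, 0.008]
wrist_force: [-0.9, -0.4, 0.1]
width: 0.998
```

Run:
```python
from h import *
plan([.4661,.0443,.066],-28.5)
im=cv2.cvtColor(bot.read_camera('wrist'),cv2.COLOR_RGB2BGR)
cv2.imwrite('pics/w2.png',im)
```

```text
t 3.37 pos [0.4641 0.0443 0.0637] z [-5.5e-03 -2.0e-04 -1.0e+00] yhead -28.46 F [-0.93 -0.39  0.13] q [0.042 0.047 2.192 0.    0.908 0.538] w 0.998
delta tool [ 1.   1.7 -2.3] len 3.0 twist 0.04
```

View pics/w2.png

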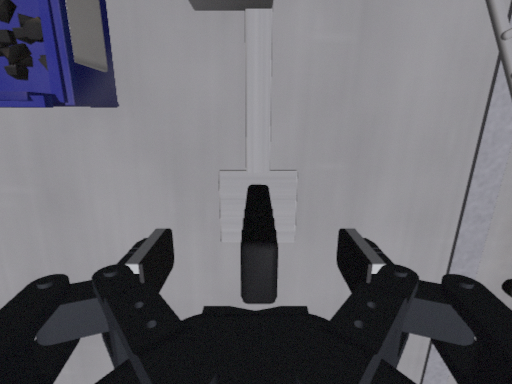

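Call:
{"api": "drive_tool", "payload": {"steps": [[[0.8,1.7,-1],0],[[0,0,0],0],[[0,0,0],0]]}}

```text
time: 3.67
tool_pos: [0.4704, 0.0443, 0.0693]
tcp_rot: [2.699, 1.605, 0.006]
wrist_force: [0.8, 0.1, -0.4]
width: 1.005
```

Call:
{"api": "drive_tool", "payload": {"steps": [[[0,0,0],0],[[0,0,0],0],[[0,0,0],0],[[0,0,0],0],[[0,0,0],0],[[0,0,0],0],[[0,0,0],0],[[0,0,0],0]], "jaw": 0, "force": 80}}

```text
time: 4.33
tool_pos: [0.4681, 0.0442, 0.0671]
tcp_rot: [-2.7, -1.605, 0.001]
wrist_force: [-0.6, -0.1, -0.0]
width: 0.178
```

Run:
```python
from h import *
plan([.4661,.0443,.066],-28.5)
im=cv2.cvtColor(bot.read_camera('wrist'),cv2.COLOR_RGB2BGR)
cv2.imwrite('pics/w3.png',im)
```

```text
t 4.33 pos [0.4681 0.0442 0.0671] z [-6.e-04  0.e+00 -1.e+00] yhead -28.54 F [-0.55 -0.15 -0.02] q [0.041 0.046 2.186 0.    0.911 0.539] w 0.178
delta tool [-0.9 -1.8  1.1] len 2.3 twist -0.04
```

View pics/w3.png

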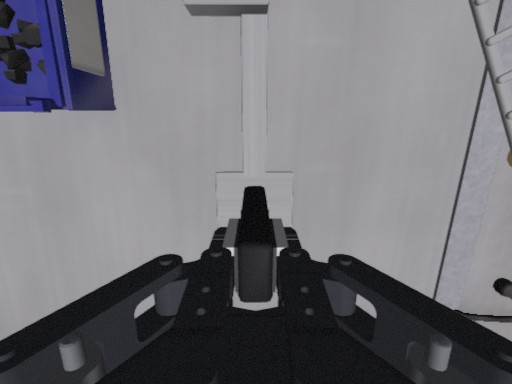

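Call:
{"api": "drive_tool", "payload": {"steps": [[[0,0,-5],0],[[0,0,-5],0],[[0,0,0],0]]}}

```text
time: 4.63
tool_pos: [0.469, 0.0442, 0.0782]
tcp_rot: [2.7, 1.605, 0.002]
wrist_force: [0.3, -0.2, -3.4]
width: 0.178
```

Run:
```python
from h import *
plan([.435,-.085,.077],-90)
im=cv2.cvtColor(bot.read_camera('scene'),cv2.COLOR_RGB2BGR)
cv2.imwrite('pics/s4.png',im); crop(im,240,140,400,260,5,'pics/s4c.png')
plan([.435,-.085,.077],-90)
```

```text
t 4.63 pos [0.469  0.0442 0.0782] z [ 0.0014 -0.     -1.    ] yhead -28.54 F [ 0.26 -0.25 -3.4 ] q [ 0.041  0.03   2.177 -0.     0.933  0.539] w 0.178
delta tool [-129.8   31.9    1.1] len 133.6 twist 61.46
t 4.68 pos [0.4689 0.0442 0.0779] z [ 0.0014 -0.     -1.    ] yhead -28.54 F [ 0.73  0.49 -3.77] q [ 0.041  0.03   2.177 -0.     0.932  0.539] w 0.175
delta tool [-129.7   31.9    0.9] len 133.6 twist 61.46
```

View pics/s4c.png

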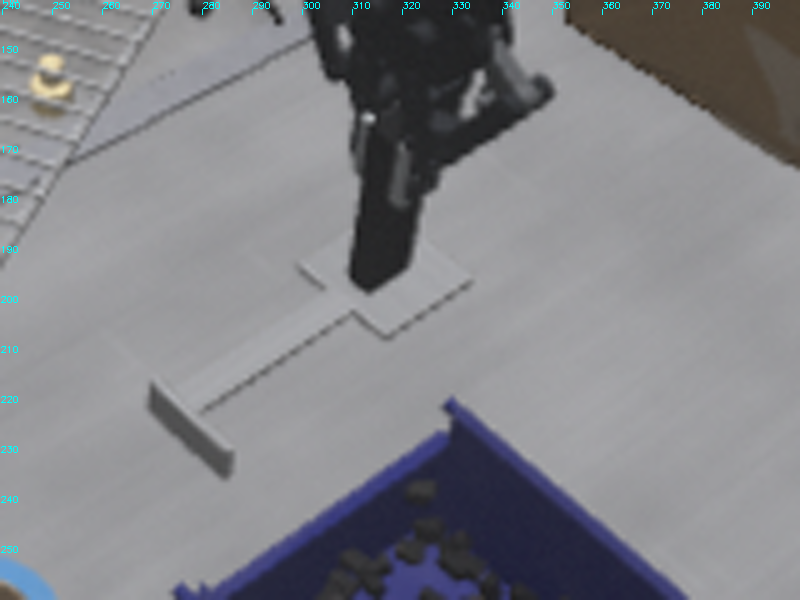

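Call:
{"api": "drive_tool", "payload": {"steps": [[[-26,6.4,0],0],[[-26,6.4,0],0],[[-26,6.4,0],0],[[-26,6.4,0],0],[[-26,6.4,0],0],[[0,0,0],6],[[0,0,0],7],[[0,0,0],7]]}}

```text
time: 5.35
tool_pos: [0.434, -0.086, 0.0772]
tcp_rot: [2.942, 1.101, -0.0]
wrist_force: [-0.8, 0.7, -2.8]
width: 0.175
```

Call:
{"api": "drive_tool", "payload": {"steps": [[[0,0,0],7],[[0,0,0],7],[[0,0,0],7],[[0,0,0],7],[[0,0,0],7],[[0,0,0],6.5],[[0,0,0],0],[[0,0,0],0]]}}

```text
time: 6.02
tool_pos: [0.4342, -0.0852, 0.0772]
tcp_rot: [-3.142, -0.004, 0.0]
wrist_force: [0.4, -0.6, -3.1]
width: 0.178
```

Run:
```python
from h import *
plan([.435,-.085,.071],-90)
im=cv2.cvtColor(bot.read_camera('scene'),cv2.COLOR_RGB2BGR)
cv2.imwrite('pics/s5.png',im); crop(im,200,100,360,220,5,'pics/s5c.png')
im=cv2.cvtColor(bot.read_camera('top'),cv2.COLOR_RGB2BGR)
cv2.imwrite('pics/t5.png',im); crop(im,240,140,400,260,5,'pics/t5c.png')
plan([.435,-.085,.071],-90)
```

```text
t 6.02 pos [ 0.4342 -0.0852  0.0772] z [-1.e-04  0.e+00 -1.e+00] yhead -89.86 F [ 0.43 -0.56 -3.1 ] q [-0.25  -0.023  2.233 -0.     0.932  1.318] w 0.178
delta tool [ 0.8 -0.2  6.2] len 6.3 twist 0.14
t 6.12 pos [ 0.4342 -0.0852  0.0772] z [-1.e-04  0.e+00 -1.e+00] yhead -89.89 F [-0.02 -0.16 -2.66] q [-0.25  -0.023  2.233 -0.     0.932  1.319] w 0.171
delta tool [ 0.8 -0.2  6.2] len 6.3 twist 0.11
```

View pics/s5c.png

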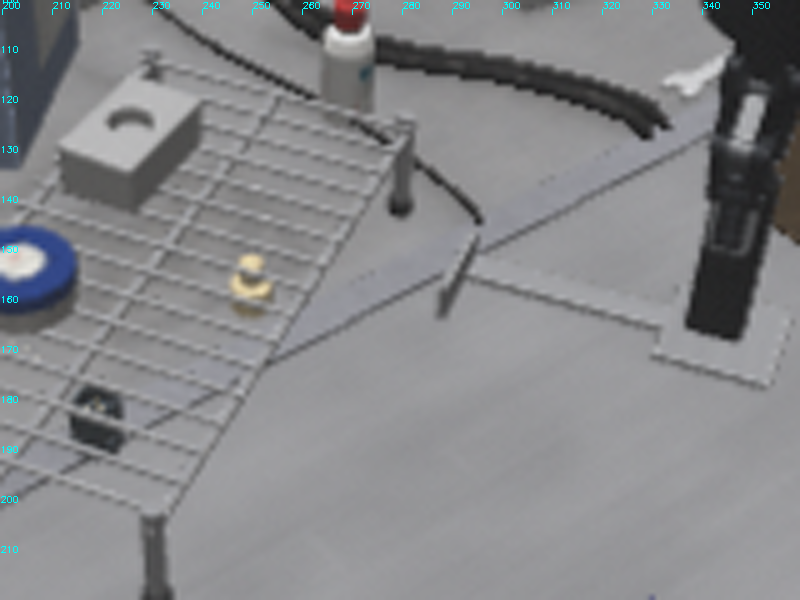

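View pics/t5c.png

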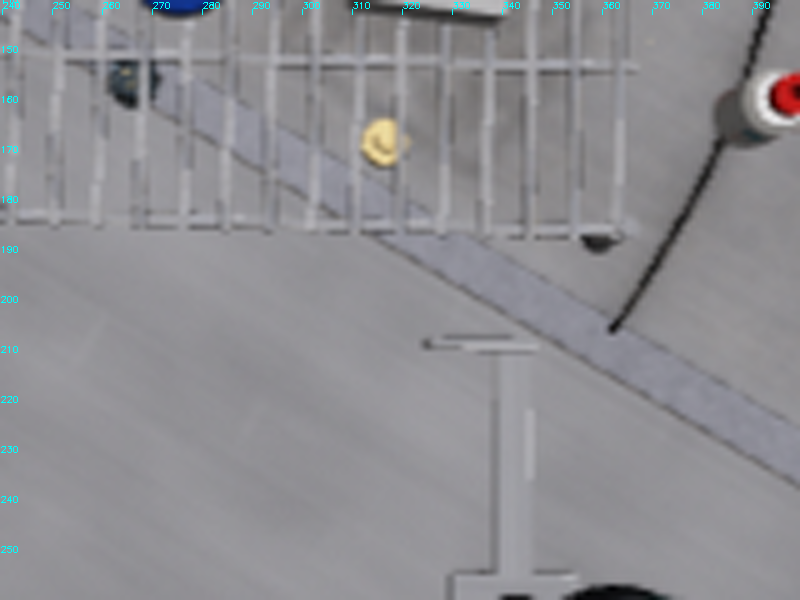

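Run:
```python
from h import *
def C(c,x0=240,y0=140,k=5): return ((c[0]+.5)/k-.5+x0,(c[1]+.5)/k-.5+y0)
np.set_printoptions(precision=4,suppress=True)
print('cable end',pix('top',C((612,330)),.0)); S=lambda c:C(c,200,100); print(pix('scene',S((480,220)),0))
print('hook L top',pix('top',C((425,342)),.037),'hook R',pix('top',C((540,348)),.037))
print('blade sides x~mid',pix('top',C((497,460)),.015),pix('top',C((530,460)),.015),'foot front',pix('top',C((452,576)),.015),pix('top',C((578,578)),.015))
print('plug edges z10',pix('top',C((360,142)),.01),pix('top',C((404,142)),.01),'plug bottom edge',pix('top',C((384,168)),.01))
```

```text
cable end [ 0.5753 -0.1365  0.    ]
[ 0.5731 -0.1385  0.    ]
hook L top [ 0.5672 -0.0397  0.037 ] hook R [ 0.5651 -0.0936  0.037 ]
blade sides x~mid [ 0.5115 -0.0775  0.015 ] [ 0.5117 -0.0933  0.015 ] foot front [ 0.4559 -0.0559  0.015 ] [ 0.4559 -0.1159  0.015 ]
plug edges z10 [ 0.6657 -0.0118  0.01  ] [ 0.6659 -0.0333  0.01  ] plug bottom edge [ 0.653  -0.0236  0.01  ]
```

Call:
{"api": "drive_tool", "payload": {"steps": [[[0,5,4],0.1],[[0,0,4],0],[[10,0,0],0],[[15,0,0],0],[[15,0,0],0],[[15,0,0],0],[[10,0,0],0],[[0,0,0],0]]}}

```text
time: 6.78
tool_pos: [0.5023, -0.0907, 0.0696]
tcp_rot: [3.141, -0.003, 0.004]
wrist_force: [-0.3, -0.3, -2.9]
width: 0.178
```

Run:
```python
from h import *
im=cv2.cvtColor(bot.read_camera('scene'),cv2.COLOR_RGB2BGR)
cv2.imwrite('pics/s6.png',im); crop(im,200,100,360,220,5,'pics/s6c.png')
im=cv2.cvtColor(bot.read_camera('top'),cv2.COLOR_RGB2BGR)
cv2.imwrite('pics/t6.png',im); crop(im,240,140,400,260,5,'pics/t6c.png')
plan([.559,-.090,.069],-90)
```

```text
t 6.88 pos [ 0.4992 -0.0903  0.0689] z [-1.4e-03  3.0e-04 -1.0e+00] yhead -90.12 F [-1.35  0.42 -3.14] q [-0.228  0.112  2.109 -0.     0.922  1.345] w 0.177
delta tool [59.8 -0.5 -0.2] len 59.8 twist -0.12
```

View pics/s6c.png

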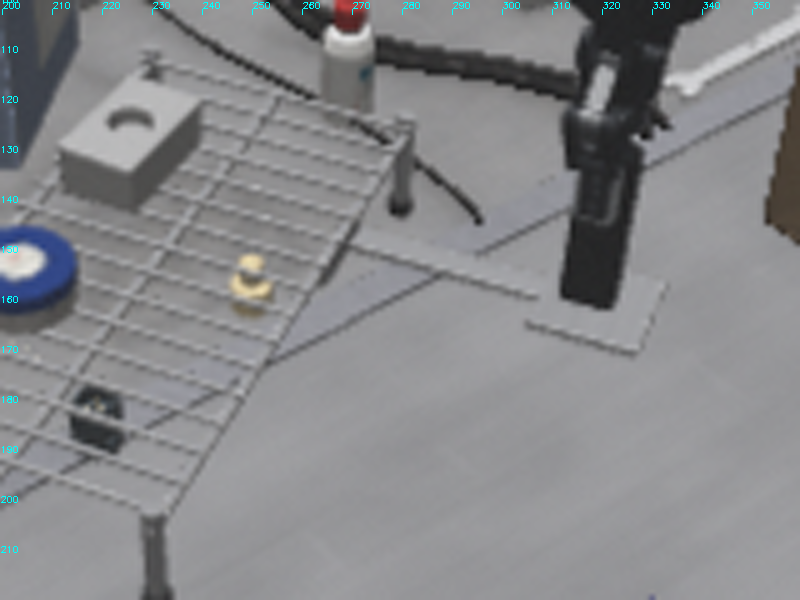

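View pics/t6c.png

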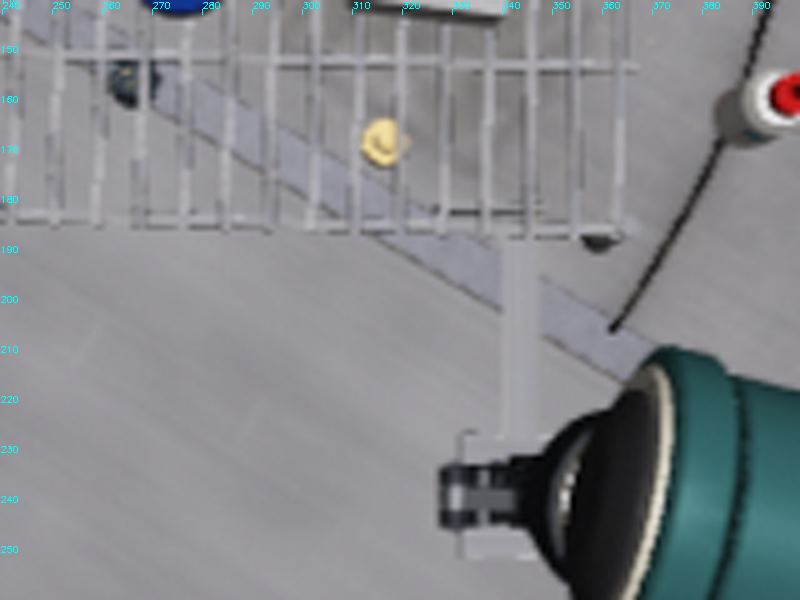

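Call:
{"api": "drive_tool", "payload": {"steps": [[[12,0,0],0],[[12,0,0],0],[[12,0,0],0],[[12,0,0],0],[[8,0,0],0],[[4,0,0],0],[[0,0,0],0],[[0,0,0],0]]}}

```text
time: 7.55
tool_pos: [0.5592, -0.0905, 0.069]
tcp_rot: [-3.141, 0.004, 0.002]
wrist_force: [-1.2, -0.0, -2.8]
width: 0.177
```

Run:
```python
from h import *
im=cv2.cvtColor(bot.read_camera('scene'),cv2.COLOR_RGB2BGR)
cv2.imwrite('pics/s7.png',im); crop(im,200,110,300,180,8,'pics/s7c.png')
im=cv2.cvtColor(bot.read_camera('top'),cv2.COLOR_RGB2BGR)
cv2.imwrite('pics/t7.png',im); crop(im,290,140,390,210,8,'pics/t7c.png')
plan([.559,-.046,.069],-90)
```

```text
t 7.65 pos [ 0.5585 -0.0905  0.0689] z [-1.3e-03  2.0e-04 -1.0e+00] yhead -90.14 F [ 0.05  0.75 -2.78] q [-0.205  0.216  1.987 -0.     0.941  1.369] w 0.178
delta tool [  0.4 -44.5  -0.1] len 44.5 twist -0.14
```

View pics/s7c.png

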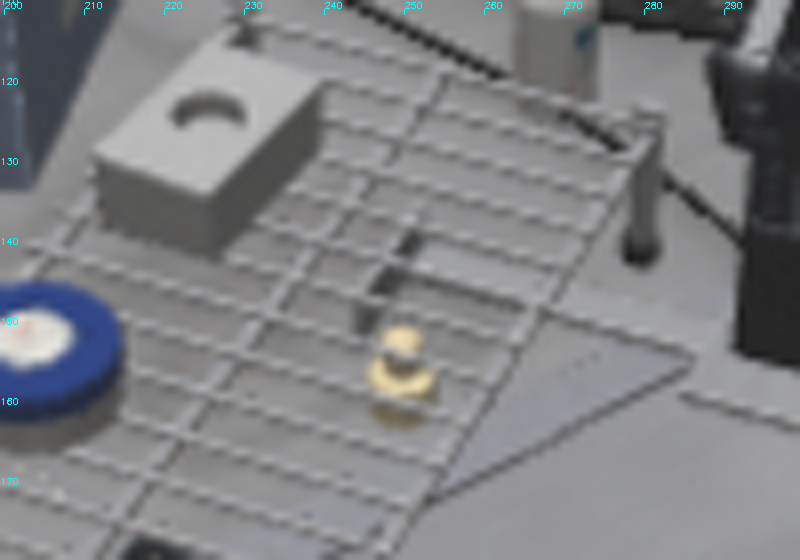

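View pics/t7c.png

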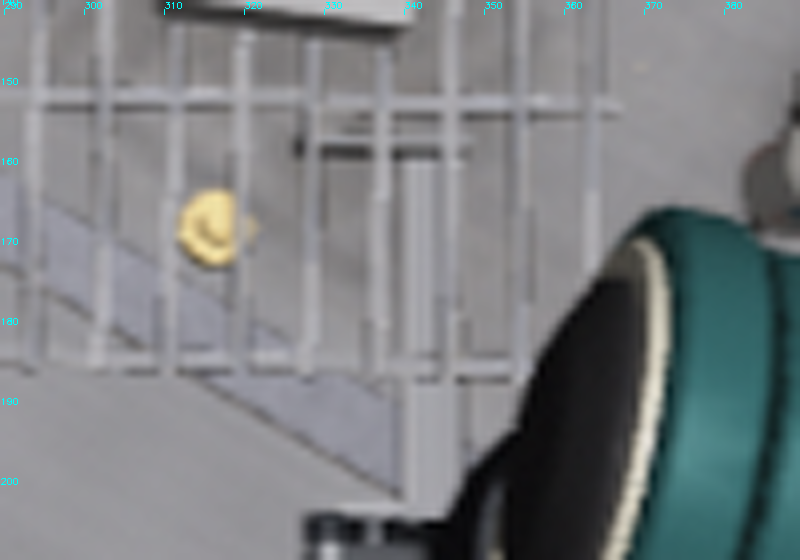

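Call:
{"api": "drive_tool", "payload": {"steps": [[[0,-8,0],0],[[0,-10,0],0],[[0,-10,0],0],[[0,-8,0],0],[[0,-4,0],0],[[0,-2,0],0],[[0,0,0],0],[[0,0,0],0]]}}

```text
time: 8.32
tool_pos: [0.5595, -0.0484, 0.0693]
tcp_rot: [3.141, -0.003, 0.0]
wrist_force: [-0.2, 0.3, -2.6]
width: 0.174
```

Run:
```python
from h import *
im=cv2.cvtColor(bot.read_camera('scene'),cv2.COLOR_RGB2BGR)
cv2.imwrite('pics/s8.png',im); crop(im,200,110,300,180,8,'pics/s8c.png')
im=cv2.cvtColor(bot.read_camera('top'),cv2.COLOR_RGB2BGR)
cv2.imwrite('pics/t8.png',im); crop(im,290,140,390,210,8,'pics/t8c.png')
plan([.437,-.048,.067],-90)
```

```text
t 8.42 pos [ 0.5595 -0.0488  0.0693] z [ 0.e+00 -2.e-04 -1.e+00] yhead -90.15 F [ 0.13 -0.   -3.17] q [-0.131  0.207  1.996 -0.     0.938  1.442] w 0.178
delta tool [-122.5   -0.5    2.3] len 122.5 twist -0.15
```

View pics/s8c.png

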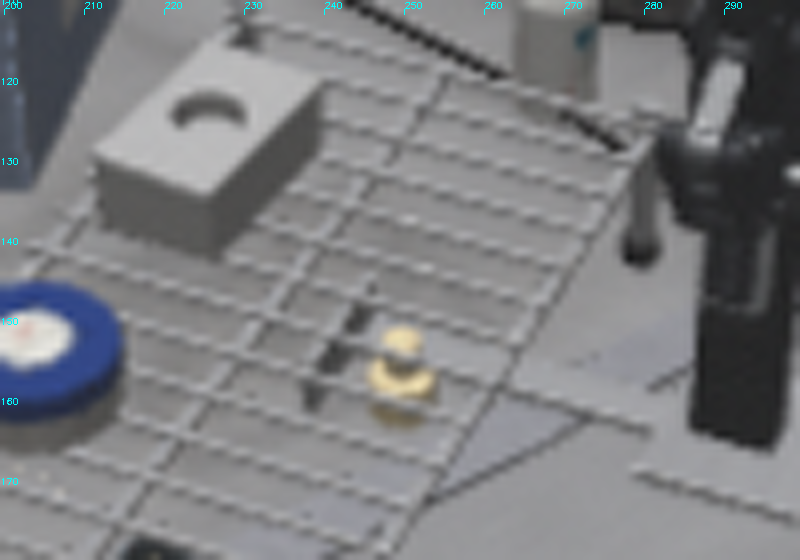

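View pics/t8c.png

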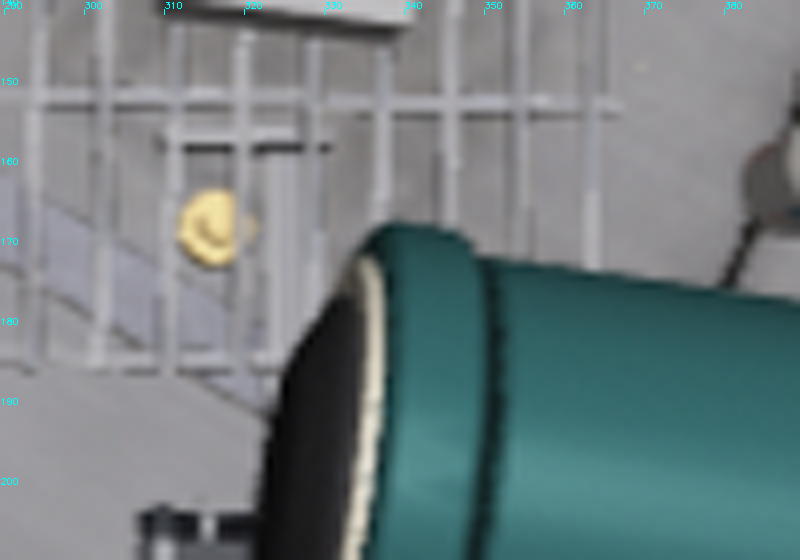

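Call:
{"api": "drive_tool", "payload": {"steps": [[[0,0,1.5],0],[[-2,0,0],0],[[-4,0,0],0],[[-4,0,0],0],[[-4,0,0],0],[[-4,0,0],0],[[-6,0,0],0],[[-6,0,0],0]]}}

```text
time: 9.08
tool_pos: [0.5289, -0.0485, 0.0679]
tcp_rot: [3.142, -0.004, 0.0]
wrist_force: [0.5, 0.3, -3.2]
width: 0.176
```

Run:
```python
from h import *
im=cv2.cvtColor(bot.read_camera('scene'),cv2.COLOR_RGB2BGR)
cv2.imwrite('pics/s9.png',im); crop(im,200,110,300,180,8,'pics/s9c.png')
plan([.437,-.048,.067],-90)
```

```text
t 9.13 pos [ 0.5273 -0.0484  0.0675] z [-2.e-03  1.e-04 -1.e+00] yhead -90.14 F [-0.92  0.45 -1.9 ] q [-0.138  0.154  2.064 -0.     0.926  1.435] w 0.178
delta tool [-90.3  -0.2   0.7] len 90.3 twist -0.14
```

View pics/s9c.png

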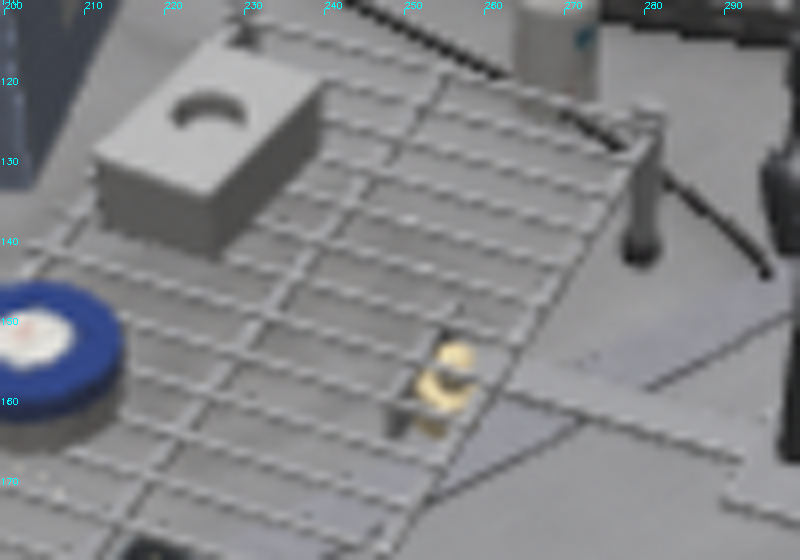

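The plug (crop ~455,385) stands upright in the hook and moves with it. I'm continuing the drag.

Call:
{"api": "drive_tool", "payload": {"steps": [[[-3,0,0],0],[[-5,0,0],0],[[-6,0,0],0],[[-6,0,0],0],[[-6,0,0],0],[[-6,0,0],0],[[-6,0,0],0],[[-6,0,0],0]]}}

```text
time: 9.8
tool_pos: [0.4847, -0.0484, 0.0678]
tcp_rot: [3.142, -0.004, -0.0]
wrist_force: [-0.8, 0.1, -3.3]
width: 0.177
```

Call:
{"api": "drive_tool", "payload": {"steps": [[[-6,0,0],0],[[-6,0,0],0],[[-6,0,0],0],[[-6,0,0],0],[[-5,0,0],0],[[-4,0,0],0],[[-3,0,0],0],[[-2,0,0],0]]}}

```text
time: 10.47
tool_pos: [0.4471, -0.0483, 0.0678]
tcp_rot: [3.142, -0.004, 0.0]
wrist_force: [0.1, -0.1, -2.5]
width: 0.176
```

Run:
```python
from h import *
im=cv2.cvtColor(bot.read_camera('scene'),cv2.COLOR_RGB2BGR)
cv2.imwrite('pics/s10.png',im); crop(im,200,100,360,220,5,'pics/s10c.png')
im=cv2.cvtColor(bot.read_camera('top'),cv2.COLOR_RGB2BGR)
cv2.imwrite('pics/t10.png',im); crop(im,240,140,400,260,5,'pics/t10c.png')
plan([.437,-.048,.067],-90)
```

```text
t 10.57 pos [ 0.4471 -0.0483  0.0678] z [-1.e-04 -0.e+00 -1.e+00] yhead -90.14 F [ 0.57 -0.41 -2.64] q [-0.163  0.005  2.226 -0.     0.911  1.41 ] w 0.18
delta tool [-10.1  -0.3   0.8] len 10.2 twist -0.14
```

View pics/s10c.png

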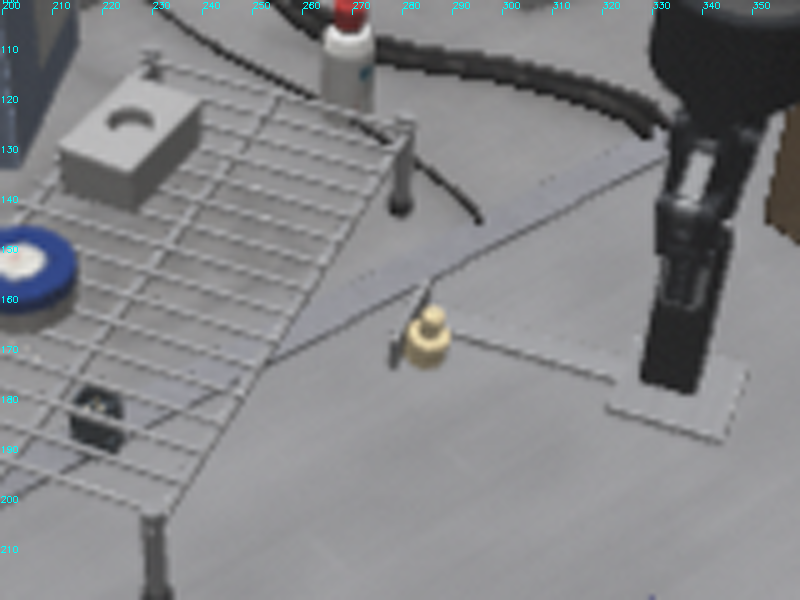

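View pics/t10c.png

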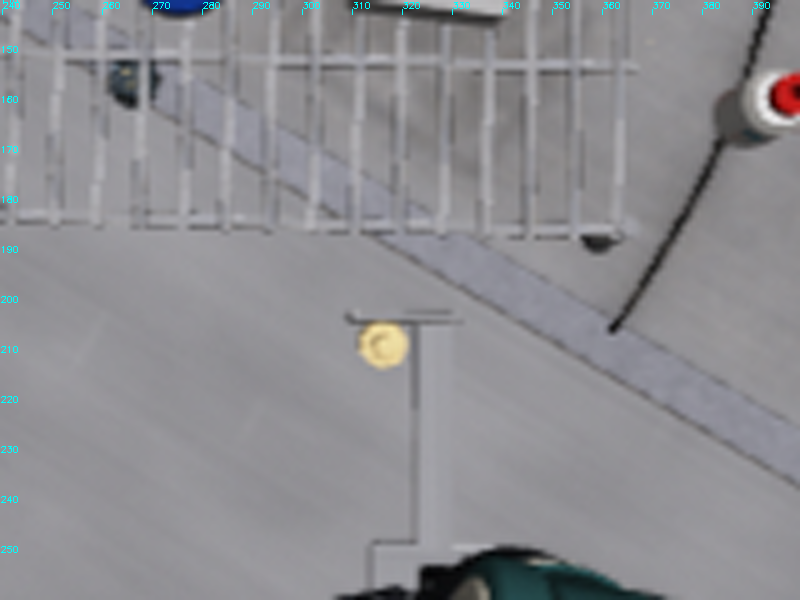

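Call:
{"api": "drive_tool", "payload": {"steps": [[[-3,0,0],0],[[-4,0,0],0],[[-2,0,0],0],[[0,0,0],0],[[0,0,0.5],0],[[0,0,0.3],0],[[0,0,0],0],[[0,0,0],0]]}}

```text
time: 11.23
tool_pos: [0.4386, -0.0483, 0.0671]
tcp_rot: [3.142, -0.004, 0.0]
wrist_force: [-1.3, 0.6, -0.4]
width: 0.174
```

Call:
{"api": "drive_tool", "payload": {"steps": [[[0,0,0],0],[[0,0,0],0],[[0,0,0],0],[[0,0,0],0],[[0,0,0],0],[[0,0,0],0],[[0,0,0],0],[[0,0,0],0]], "jaw": 1}}

```text
time: 11.9
tool_pos: [0.4385, -0.0483, 0.067]
tcp_rot: [3.142, -0.004, 0.0]
wrist_force: [-0.0, -0.5, 0.4]
width: 1.003
```

Call:
{"api": "drive_tool", "payload": {"steps": [[[0,0,-10],0],[[0,0,-20],0],[[0,0,-30],0],[[0,0,-30],0],[[0,0,-30],0],[[0,0,-30],0],[[0,0,0],0],[[0,0,0],0]]}}

```text
time: 12.57
tool_pos: [0.4403, -0.0486, 0.2202]
tcp_rot: [3.141, -0.004, 0.01]
wrist_force: [0.3, 0.7, 0.2]
width: 1.005
```

Run:
```python
from h import *
im=cv2.cvtColor(bot.read_camera('scene'),cv2.COLOR_RGB2BGR)
cv2.imwrite('pics/s11.png',im); crop(im,200,100,360,220,5,'pics/s11c.png')
im=cv2.cvtColor(bot.read_camera('top'),cv2.COLOR_RGB2BGR)
cv2.imwrite('pics/t11.png',im); crop(im,240,140,400,260,5,'pics/t11c.png')
plan([.437,-.048,.067],-90)
```

```text
t 12.67 pos [ 0.4379 -0.0482  0.2167] z [-5.e-04  1.e-04 -1.e+00] yhead -90.14 F [ 0.17  1.05 -0.39] q [-0.166 -0.183  2.095 -0.     1.23   1.407] w 1.003
delta tool [ -0.8  -0.2 149.7] len 149.7 twist -0.14
```

View pics/s11c.png

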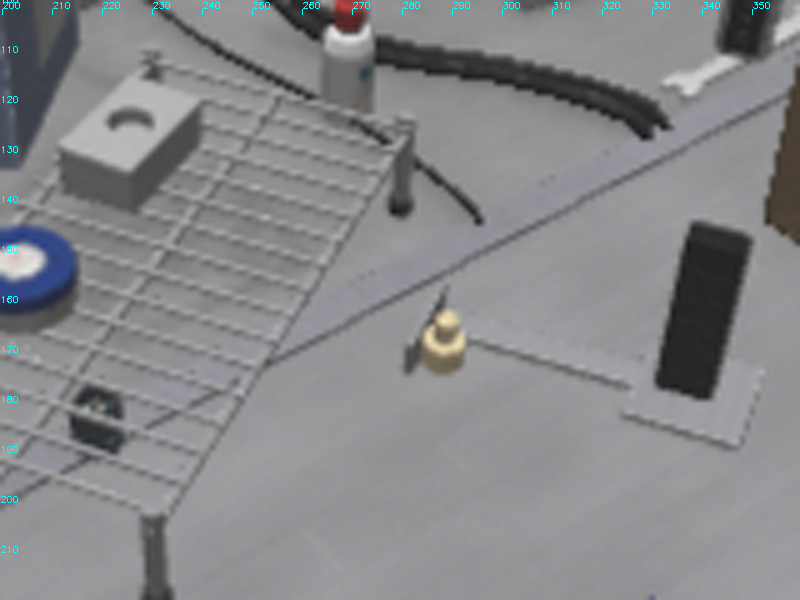

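View pics/t11c.png

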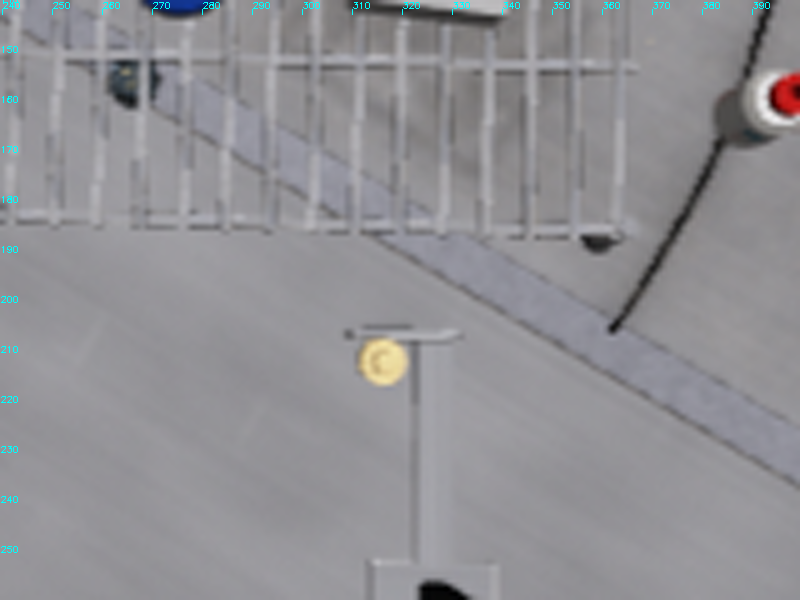

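Both stand upright and free of the rack. The plug is in front of the hook, the connector hasn't moved, and the gripper is raised clear. One numeric check, then I hand in.

Run:
```python
from h import *
def C(c,x0=240,y0=140,k=5): return ((c[0]+.5)/k-.5+x0,(c[1]+.5)/k-.5+y0)
print('plug',pix('top',C((384,361)),.02).round(4),'hook outer',pix('top',C((405,326)),.0).round(4),'rack front',pix('top',C((385,228)),.06).round(4),'conn',pix('top',C((130,81)),.032).round(4))
a=cv2.imread('pics/t5.png').astype(int);b=cv2.imread('pics/t11.png').astype(int)
print('connector patch diff',abs(a-b)[148:166,255:280].mean())
print(bot.finish_job())
```

```text
plug [ 0.5583 -0.0226  0.02  ] hook outer [ 0.576  -0.0353  0.    ] rack front [ 0.6189 -0.0179  0.06  ] conn [0.6912 0.1012 0.032 ]
connector patch diff 2.388148148148148
the job is handed in; nothing more can be done
None
```

The plug is out from under the rack and the job is handed in, at about 13 s of the 40 s limit. I gripped the reach tool by its handle and slid the blade under the rack to the right of the plug. Then I swept the hook in behind the plug, dragged it straight out, set the tool down and raised the gripper clear.

Last checks, from the camera images:
- **Plug:** it stands upright at about x = 0.558, y = -0.022. Its rear edge is about 50 mm in front of the rack's front edge (x = 0.619).
- **Reach tool:** it stands upright with its tip at about x = 0.576, about 43 mm in front of the rack and no longer under it.
- **Connector:** it measures within 2 mm of its first position, and its patch of the picture is essentially unchanged.
- **Contact and forces:** the gripper never came near the plug, and the wrist-force readings stayed at about 4 N or less.

No check failed. The only disagreement was that the first top-view estimate of the tool was off by about 1.5° and 2 mm, which I corrected from the wrist camera before gripping.

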